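# Stack the notched carry tray on its keyed bottom tray

## Robot

A 6-joint arm with a two-finger parallel gripper is mounted at the origin on the work surface. World frame = base frame: x ahead of the robot, y to its left, z up, the work surface at z = 0. Lengths are in m, angles in degrees, forces in N, time in s.
With the tool pointing down it reaches from about 0.4 to 0.825 m from the base axis. Payload 7 kg.
Tool frame: the origin (TCP) lies midway between the tips of the shut fingers; the grasp point (between the pads) lies 19 mm behind it (ctrl.hold_point_z is the distance from the TCP to the grasp point, in m); z points along the fingers, y is the line along which they close (so a half turn about z gives the same grasp; the last joint's range is limited). The gripper opens to 88 mm and grips with 3 to 60 N. Pads are 19 mm wide; open, the fingers measure 130 mm over their backs; the gripper's body (78 mm by 193 mm) begins 47 mm behind the grasp point.
Start: joints at [-49.326, 20.546, 0.682, 0, -70.136, -16.507], TCP at [0.276, -0.616, 0.227] pointing down, gripper open.
Joint ranges: [-176.03, 176.03], [-82.01, 121.73], [-58.28, 71.71], [-173.87, 95.51], [-174.79, -0.11], [-173.66, 173.66]. Speed limits (degrees/s): [136.94, 136.94, 172.46, 180, 180, 180].

## Interface

Orientations are given as [roll, pitch, yaw] about the fixed x, y, z axes, in that order (R = Rz(yaw) Ry(pitch) Rx(roll)).
In Python, from plant import ctrl gives the robot as it stands.
- The arm moves only by the tool apply_moves, never from a script. Its argument "deltas" is a list of rows, each an object with "fingers": the finger opening in mm, from 0 to 87.6; "delta_pos": the shift along the tool's x, y, z in mm, a list of three; "angular": the turn, a rotation vector about the tool's x, y, z in degrees, a list of three. A call has 1 to 10 rows; each row is the pose to reach, as a shift and turn from the pose commanded when the call began, along the tool's axes at that moment; what a row does not reach only later rows make up. A row lasts 1/10 s, in which the tool goes at most 50 mm and 8.59 degrees, less where a joint would pass 70% of its speed; a pose out of reach is approached as far as the arm can. A call with a gripper value outside its range is refused whole. The fingers move at their own pace and stop on an object; the grip force is fixed at half the most. Time passes only in rows, so rows that repeat a pose let the fingers close. It gives the time, the measured TCP pose, the force, the opening and the grip force at its end, in the units of the state.
- ctrl.get_obs(): the state, without advancing time (a new reading comes with each control period).
- ctrl.snapshot(name): name is "side" or "top" or "wrist"; returns the picture (384x512x3 uint8, red, green, blue); there is no depth.
- ctrl.camera_params(name): a dict with "fx", "fy", "cx", "cy" (pixels), "cam_to_world" (4x4, takes a point from camera to world coordinates); the wrist camera has in their place "mount" (4x4, takes a point from camera to tool coordinates, whose origin is the TCP and whose axes are the flange's). Camera axes: x right, y up, looking along -z (the intrinsics and any distortion apply to the point x, -y, -z); pixel columns grow to the right and rows downward; lengths in m; the calibration is good to about 2 mm. A picture is of the moment at which its call begins: read the wrist's pose just before it. camera_params takes no time and is no camera call.
- ctrl.close_job(): hands the job in; it is judged then, once.
The state is a dict: "clock": time; "joint_pos": joint angles; "qvel": joint speeds; "tau": joint torques, N m; "tool_pos": TCP position; "orientation": TCP orientation; "force": force on the tool from outside, world axes, zero at the start; "moment": the same for the moment, N m; "opening": finger opening in m; "gripper_force": force on a finger pad.
Only numpy, scipy, OpenCV 4.12 (cv2) and the standard library are available. Lean on these libraries where they do the work, as an engineer would, in place of code of your own. Each camera call takes 0.05 s, during which the arm holds its last target. There are 200 camera calls.

## Task

Pick up the carry tray that has the notch in one end and stack it on the bottom tray, the notch over the upright key, so that it sits flat on the rim with the edges of the two trays lined up. Lower it gently rather than dropping it, then let go. Do not shift the bottom tray or the other carry tray, the one without a notch.

Things in the scene. Friction and masses are not known exactly. Their poses are not given: they have to be found in the camera images.
- bottom_tray: Light grey plastic open box, loose, 0.6 kg, 130 (x) x 96 (y) mm, flat rim 40 high, walls 5, steel discs inside, no grip. An upright key, 18 (x) x 20 (y) mm, stands inside its +x end, centred 51 mm from the middle, top 66 above the desk (26 above the rim). Origin: centre of underside; x towards the key, z up. A stacked tray's underside lies 40 mm above this origin.
- notched_tray: Light grey plastic tray of keyring blanks, loose, 0.25 kg, 130 (x) x 96 (y) mm, walls 28 high. Notch through its full height, open at the +x end, 50 wide, 38 deep. Grip: upright rib along x on the centre line, 12 thick, x = -35 to 23, top 66 above the underside; pinch it across y. Origin: centre of the 130 x 96 outline, on the underside; x towards the notch, z up. Stacks with origin and yaw as the bottom tray's.
- notch (a point): Point on the notched carry tray, in the notch, level with its underside and 51 mm from its origin along its +x: the middle of the key lies here when the trays are lined up. Axes as the tray's.
- plain_tray: The other carry tray, to be left alone: same plastic, outline, walls and grip rib, but a full rectangle without a notch. Origin: centre of the underside; x along the length, z up.

How it is judged:
By the outcome, as a careful person would: the job done as asked, in the order asked, and still so for the second after the job is handed in, with the robot touching nothing.
It also fails if it takes over 38 s, if anything falls off the work surface, if the arm or the gripper's body presses on something with over 40 N, if the wrist force passes 120 N, or if a joint passes its speed limit or range.

## Working session

There is one attempt and no reset: what is moved stays moved. The work goes in short steps, Python scripts to look and compute and a tool call to move; the robot and the scene stay as the last step left them, time stands still between calls to the robot, and variables do not carry over. Pictures are saved under pics/ and viewed, at most 10 in all, crops included, and the job is handed in when it is done.

Besides the shell and the picture viewer there is one more tool, called after "Call:" in YAML: its name, and indented under it one key for each argument. apply_moves: Moves the arm, as the interface text tells. Its arguments: {"type":"object","properties":{"deltas":{"type":"array"}},"required":["deltas"]}

```bash
mkdir -p pics; ls; python3 - <<'E'
from plant import ctrl
import cv2,numpy as np
np.set_printoptions(precision=4,suppress=True)
o=ctrl.get_obs();print(o['clock'],o['tool_pos'],o['orientation'],ctrl.hold_point_z)
for n in ("top","side","wrist"):
    p=ctrl.camera_params(n);print(n,p)
    im=ctrl.snapshot(n);cv2.imwrite(f'pics/{n}0.png',im[:,:,::-1])
a=cv2.imread('pics/top0.png');b=cv2.imread('pics/side0.png')
E
```

```text
pics
0.0 [ 0.2761 -0.6154  0.2256] [ 179.9036   -0.0082 -155.8432] 0.0188
top {'fx': 488.9164158701776, 'fy': 488.9164158701776, 'cx': 255.02878094161983, 'cy': 197.77464020254655, 'cam_to_world': array([[-0.0079,  0.9914, -0.131 ,  0.4509],
       [-0.9999, -0.0068,  0.0093, -0.0064],
       [ 0.0083,  0.131 ,  0.9913,  1.0014],
       [ 0.    ,  0.    ,  0.    ,  1.    ]])}
side {'fx': 482.01678273016694, 'fy': 482.01678273016694, 'cx': 257.60859273723895, 'cy': 194.40722222188202, 'cam_to_world': array([[-0.9307,  0.2676, -0.2493,  0.3204],
       [-0.3653, -0.7136,  0.5978,  0.5909],
       [-0.0179,  0.6475,  0.7619,  0.7991],
       [ 0.    ,  0.    ,  0.    ,  1.    ]])}
wrist {'fx': 284.2505782217679, 'fy': 284.2505782217679, 'cx': 257.6804820624991, 'cy': 192.46469131636673, 'mount': array([[ 0.0002,  0.9621,  0.2728,  0.0736],
       [ 1.    , -0.0003,  0.0003, -0.0014],
       [ 0.0003,  0.2728, -0.9621, -0.1577],
       [ 0.    ,  0.    ,  0.    ,  1.    ]])}
```

View pics/top0.png

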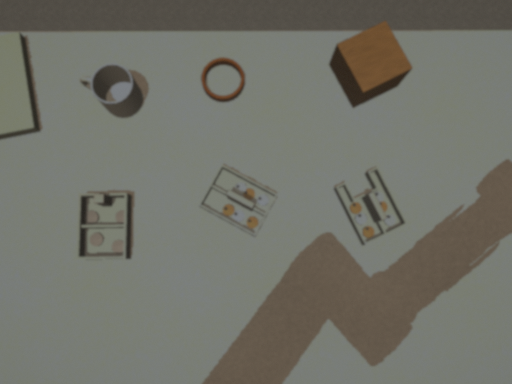

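View pics/side0.png

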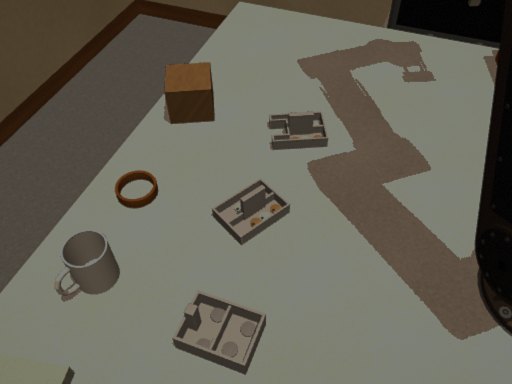

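The top view shows the bottom tray at about (105,225) with its key at the image-top end (104,200). The plain tray is at (238,200). The notched tray is at (370,207), with its notch facing up-left near (358,183). The side view agrees. Next I'll enlarge both trays to pick points.

```bash
python3 - <<'E'
import cv2,numpy as np
a=cv2.imread('pics/top0.png');b=cv2.imread('pics/side0.png')
def c(im,u,v,w=80,h=60,s=5):
    r=cv2.resize(im[v:v+h*1,u:u+w],None,fx=s,fy=s,interpolation=cv2.INTER_CUBIC)
    r=cv2.convertScaleAbs(r,alpha=1.3)
    for k in range(0,w,10): cv2.putText(r,str(u+k),(k*s,8),0,.3,(0,0,255));cv2.line(r,(k*s,10),(k*s,14),(0,0,255))
    for k in range(0,h,10): cv2.putText(r,str(v+k),(0,k*s+4),0,.3,(255,0,0))
    return r
s4=lambda im,u,v: cv2.resize(c(im,u,v,100,75,4),(400,300))
cv2.imwrite('pics/c1.png',np.vstack([np.hstack([s4(a,60,185),s4(a,320,165)]),np.hstack([s4(b,170,293),s4(b,250,95)])]))
E
```

```text
(no output)
```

View pics/c1.png

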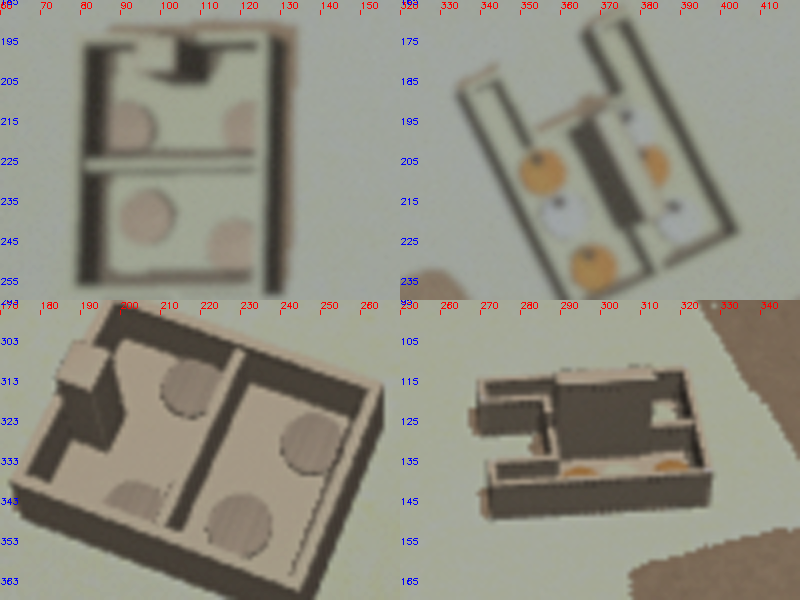

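The crops show the notched rim corners in the top view at about (334,188), (378,169), (404,222) and (361,240). The key top is at about (98.5,197) in the top view and (191.5,309.5) in the side view. I'll work out coarse positions and heights from these.

```bash
cat > h.py <<'E'
import numpy as np, cv2
from plant import ctrl
from scipy.spatial.transform import Rotation as R
np.set_printoptions(precision=4,suppress=True)
def T_tool(o):
    T=np.eye(4);T[:3,:3]=R.from_euler('xyz',o['orientation'],degrees=True).as_matrix();T[:3,3]=o['tool_pos'];return T
def cam(n,T=None):
    p=ctrl.camera_params(n); return p,(p['cam_to_world'] if T is None else T@p['mount'])
def ray(c,uv):
    p,M=c;uv=np.atleast_2d(uv).astype(float)
    d=np.c_[(uv[:,0]-p['cx'])/p['fx'],-(uv[:,1]-p['cy'])/p['fy'],-np.ones(len(uv))]@M[:3,:3].T
    return M[:3,3],d/np.linalg.norm(d,axis=1)[:,None]
def plane(c,uv,z):
    o,d=ray(c,uv);return o+d*((z-o[2])/d[:,2])[:,None]
def tri(*cu):
    A=np.zeros((3,3));b=np.zeros(3);L=[]
    for c,uv in cu:
        o,d=ray(c,uv);P=np.eye(3)-np.outer(d[0],d[0]);A+=P;b+=P@o;L.append((P,o))
    x=np.linalg.solve(A,b);return x,max(np.linalg.norm(P@(x-o)) for P,o in L)
def proj(c,X):
    p,M=c;q=(np.atleast_2d(X)-M[:3,3])@M[:3,:3]
    return np.c_[p['cx']-p['fx']*q[:,0]/q[:,2],p['cy']+p['fy']*q[:,1]/q[:,2]]
E
python3 - <<'E'
from h import *
t,s=cam('top'),cam('side')
P=plane(t,[(334.3,188),(378,168.8),(404.5,222.5),(361,240)],.028);print(P,P.mean(0),np.linalg.norm(np.diff(P,axis=0),axis=1))
Q=plane(t,[(80,193),(131,193),(131,259),(79,257)],.04);print(Q,Q.mean(0))
print('key',tri((t,(98.5,197)),(s,(191.5,309.5))))
print('rear right rim',tri((t,(404.5,222.5)),(s,(320.5,112.5))))
E
```

```text
[[ 0.5982 -0.1755  0.028 ]
 [ 0.637  -0.2654  0.028 ]
 [ 0.5275 -0.3141  0.028 ]
 [ 0.4933 -0.2256  0.028 ]] [ 0.564  -0.2452  0.028 ] [0.0979 0.1198 0.0948]
[[0.5898 0.3311 0.04  ]
 [0.5891 0.2303 0.04  ]
 [0.4593 0.227  0.04  ]
 [0.4639 0.3281 0.04  ]] [0.5255 0.2791 0.04  ]
key (array([0.576 , 0.2867, 0.0612]), np.float64(0.002790045766072731))
rear right rim (array([ 0.5265, -0.315 ,  0.026 ]), np.float64(0.0012659191168197972))
```

Call:
apply_moves:
  deltas:
    - {"fingers": 87.6, "delta_pos": [-40, 22, 6], "angular": [0, 0, 0]}
    - {"fingers": 87.6, "delta_pos": [-82, 44, 13], "angular": [0, 0, 0]}
    - {"fingers": 87.6, "delta_pos": [-124, 66, 20], "angular": [0, 0, 0]}
    - {"fingers": 87.6, "delta_pos": [-166, 88, 26], "angular": [0, 0, 0]}
    - {"fingers": 87.6, "delta_pos": [-208, 110, 33], "angular": [0, 0, 0]}
    - {"fingers": 87.6, "delta_pos": [-250, 132, 40], "angular": [0, 0, 0]}
    - {"fingers": 87.6, "delta_pos": [-292, 154, 46], "angular": [0, 0, 0]}
    - {"fingers": 87.6, "delta_pos": [-334, 176, 53], "angular": [0, 0, 0]}
    - {"fingers": 87.6, "delta_pos": [-376, 198, 60], "angular": [0, 0, 0]}
    - {"fingers": 87.6, "delta_pos": [-414, 220, 66], "angular": [0, 0, 0]}

```text
clock: 1.15
tool_pos: [0.5649, -0.2437, 0.1601]
orientation: [180.0, -0.0, -155.8]
force: [0.2, -0.9, 0.3]
opening: 0.0874
gripper_force: 0.0
```

Call:
apply_moves:
  deltas:
    - {"fingers": 87.6, "delta_pos": [0, 0, 0], "angular": [0, 0, 0]}
    - {"fingers": 87.6, "delta_pos": [0, 0, 0], "angular": [0, 0, 0]}
    - {"fingers": 87.6, "delta_pos": [0, 0, 0], "angular": [0, 0, 0]}

```text
clock: 1.45
tool_pos: [0.5635, -0.246, 0.1605]
orientation: [180.0, -0.0, -155.8]
force: [-1.0, 0.0, 0.6]
opening: 0.0874
gripper_force: 0.0
```

```bash
python3 - <<'E'
from h import *
import json
o=ctrl.get_obs();T=T_tool(o);np.save('T1.npy',T);print(o['clock'],o['tool_pos'],o['orientation'],np.abs(o['qvel']).max(),o['force'])
im=ctrl.snapshot('wrist');cv2.imwrite('pics/w1.png',im[:,:,::-1])
g=cv2.resize(im[:,:,::-1],(768,576),interpolation=cv2.INTER_CUBIC);cv2.imwrite('pics/w1b.png',g)
E
```

```text
1.45 [ 0.5635 -0.246   0.1605] [ 179.9887   -0.0248 -155.8439] 1.0313802758005204 [-1.0298  0.0487  0.6015]
```

View pics/w1b.png

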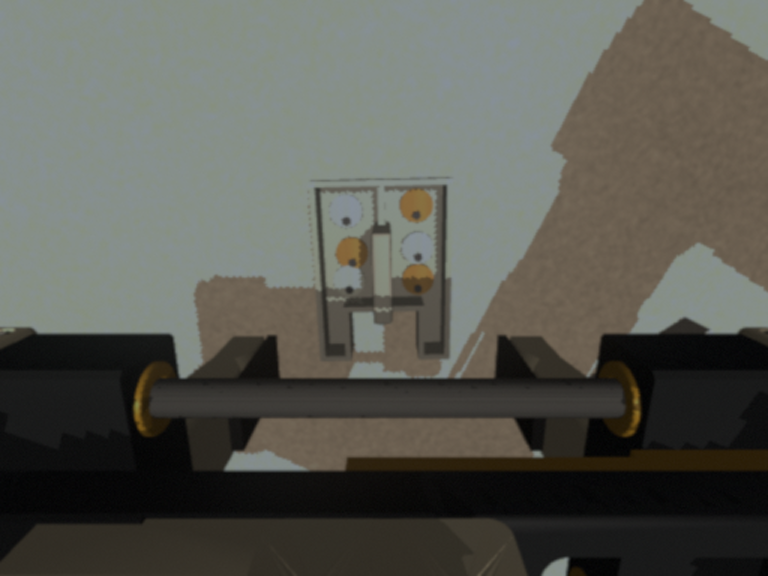

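The wrist view shows the notched tray with its rear rim near y≈182 of the enlarged image, its rib along x≈382 (y 230–320), and its notch facing down. I'll enlarge that area for precise picking.

```bash
python3 - <<'E'
import cv2,numpy as np
im=cv2.imread('pics/w1.png')[112:246,195:315]
l=cv2.cvtColor(im,cv2.COLOR_BGR2LAB);l[:,:,0]=cv2.createCLAHE(3,(2,2)).apply(l[:,:,0]);im=cv2.cvtColor(l,cv2.COLOR_LAB2BGR)
s=4.4
r=cv2.resize(im,None,fx=s,fy=s,interpolation=cv2.INTER_CUBIC)
for k in range(0,120,10): cv2.putText(r,str(195+k),(int(k*s),8),0,.3,(0,0,255));cv2.line(r,(int(k*s),10),(int(k*s),16),(0,0,255))
for k in range(0,134,10): cv2.putText(r,str(112+k),(0,int(k*s)+4),0,.3,(255,0,0))
cv2.imwrite('pics/w1c.png',r)
E
```

```text
(no output)
```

View pics/w1c.png

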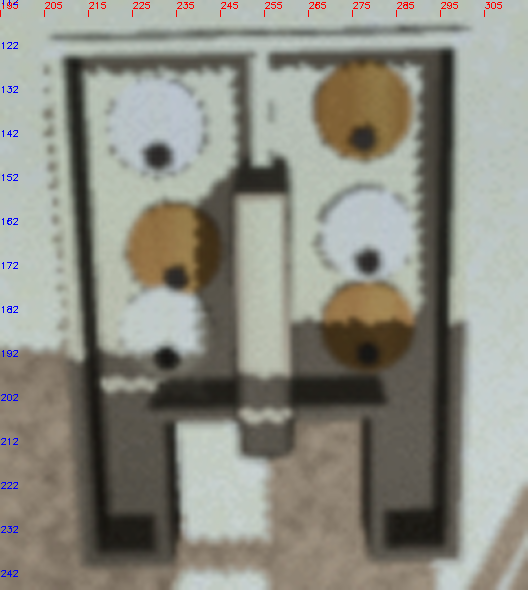

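The rib top runs from crop (261,195) to (266,457). The outer rim corners are at about (48,35), (468,27), (460,557) and (80,563). I'll check sizes, and check heights against the top view.

```bash
python3 - <<'E'
from h import *
T=np.load('T1.npy');w=cam('wrist',T);t=cam('top');s=cam('side')
f=lambda L:(np.array(L,float)+.5)/4.4-.5+[195,112]
rb=plane(w,f([(235,195),(287,195),(294,457),(238,457)]),.066)
print('rib',rb, np.linalg.norm(np.diff(rb,axis=0),axis=1))
r=(rb[0]+rb[1])/2;q=(rb[2]+rb[3])/2;d=(q-r)[:2];yaw=np.degrees(np.arctan2(d[1],d[0]));u=d/np.linalg.norm(d)
print('yaw rib',yaw,'mid',(r+q)/2,'origin',((r+q)/2)[:2]+u*.006)
rm=plane(w,f([(48,35),(468,27),(460,557),(80,563)]),.028)
print('rim',rm,np.linalg.norm(np.diff(rm,axis=0),axis=1),rm.mean(0))
for a,b in((0,3),(1,2)):
  e=rm[b]-rm[a];print(np.degrees(np.arctan2(e[1],e[0])))
e=rm[0]-rm[1];print('rear',np.degrees(np.arctan2(e[1],e[0]))-90)
# heights: side crop rib top edge (556,378)-(655,372) near corner pts
g=lambda x,y:((x-400+.5)/4-.5+250,(y-300+.5)/4-.5+95)
print('rib front tri',tri((w,f([(266,457)])),(s,g(556,378))),'rib rear',tri((w,f([(261,195)])),(s,g(655,373))))
print('rim rear right',tri((w,f([(468,27)])),(s,g(689,370))), tri((w,f([(48,35)])),(s,g(712,475))))
print('proj top of origin', proj(t,np.r_[((r+q)/2)[:2]+u*.006,.0]))
E
```

```text
rib [[ 0.5349 -0.2699  0.066 ]
 [ 0.5306 -0.2603  0.066 ]
 [ 0.5813 -0.2357  0.066 ]
 [ 0.5862 -0.2467  0.066 ]] [0.0105 0.0564 0.012 ]
yaw rib 25.0534178081538 mid [ 0.5582 -0.2531  0.066 ] origin [ 0.5637 -0.2506]
rim [[ 0.5247 -0.3215  0.028 ]
 [ 0.4845 -0.2362  0.028 ]
 [ 0.6013 -0.1801  0.028 ]
 [ 0.6422 -0.2671  0.028 ]] [0.0944 0.1296 0.0961] [ 0.5632 -0.2512  0.028 ]
24.88860611393796
25.65207039756159
rear -154.7744823841359
rib front tri (array([ 0.584 , -0.2408,  0.0631]), np.float64(0.0007265464079895403)) rib rear (array([ 0.5319, -0.2651,  0.0629]), np.float64(0.0012493627100799932))
rim rear right (array([ 0.4963, -0.2431,  0.0914]), np.float64(0.009311535678244864)) (array([ 0.5196, -0.3389, -0.0747]), np.float64(0.015020410084426524))
proj top of origin [[368.7928 206.3572]]
```

Call:
apply_moves:
  deltas:
    - {"fingers": 50, "delta_pos": [10, -4.5, 20], "angular": [0, 0, -1]}
    - {"fingers": 50, "delta_pos": [10, -4.5, 50], "angular": [0, 0, -1]}
    - {"fingers": 50, "delta_pos": [10, -4.5, 80], "angular": [0, 0, -1]}
    - {"fingers": 50, "delta_pos": [10, -4.5, 105], "angular": [0, 0, -1]}
    - {"fingers": 50, "delta_pos": [10, -4.5, 120], "angular": [0, 0, -1]}
    - {"fingers": 50, "delta_pos": [10, -4.5, 126], "angular": [0, 0, -1]}
    - {"fingers": 50, "delta_pos": [10, -4.5, 126], "angular": [0, 0, -1]}
    - {"fingers": 50, "delta_pos": [10, -4.5, 126], "angular": [0, 0, -1]}

```text
clock: 2.3
tool_pos: [0.557, -0.2545, 0.0355]
orientation: [-180.0, 0.1, -154.9]
force: [-0.0, -0.3, 0.7]
opening: 0.05
gripper_force: 0.0
```

```bash
python3 - <<'E'
from h import *
o=ctrl.get_obs();T=T_tool(o);print(o['tool_pos'],o['orientation'],o['force'])
im=ctrl.snapshot('wrist');cv2.imwrite('pics/w2.png',im[:,:,::-1])
cv2.imwrite('pics/w2b.png',cv2.resize(im[80:330,110:410,::-1],None,fx=2.2,fy=2.2,interpolation=cv2.INTER_CUBIC))
E
```

```text
[ 0.557  -0.2545  0.0355] [-179.9518    0.0527 -154.8641] [-0.0027 -0.2542  0.6703]
```

View pics/w2b.png

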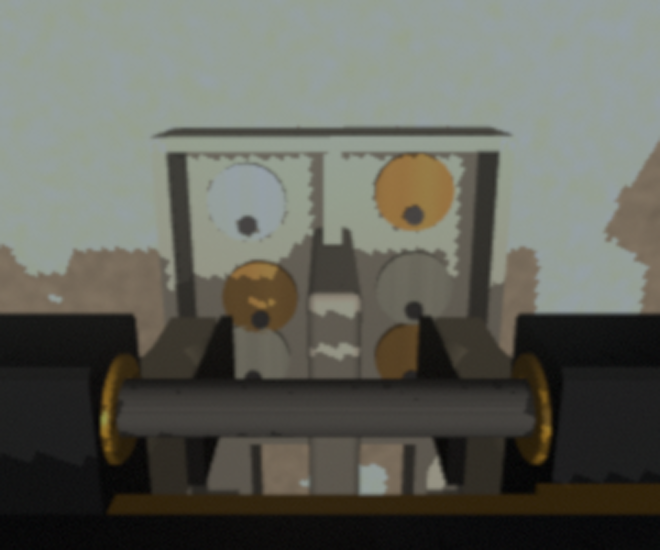

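The fingers straddle the rib (x≈335, finger inner faces at about 233 and 420) and are parallel to it. Now I'll close.

Call:
apply_moves:
  deltas:
    - {"fingers": 8, "delta_pos": [0, 0, 0], "angular": [0, 0, 0]}
    - {"fingers": 8, "delta_pos": [0, 0, 0], "angular": [0, 0, 0]}
    - {"fingers": 8, "delta_pos": [0, 0, 0], "angular": [0, 0, 0]}
    - {"fingers": 8, "delta_pos": [0, 0, 0], "angular": [0, 0, 0]}
    - {"fingers": 8, "delta_pos": [0, 0, 0], "angular": [0, 0, 0]}
    - {"fingers": 8, "delta_pos": [0, 0, 0], "angular": [0, 0, 0]}
    - {"fingers": 8, "delta_pos": [0, 0, 0], "angular": [0, 0, 0]}

```text
clock: 3.05
tool_pos: [0.5566, -0.2536, 0.0346]
orientation: [180.0, -0.0, -154.8]
force: [-0.7, 2.1, 0.9]
opening: 0.0118
gripper_force: 30.0
```

Gripped at 11.8 mm with 30 N. I'll lift and carry high to a place where the wrist camera looks past the carried tray at the bottom tray.

Call:
apply_moves:
  deltas:
    - {"fingers": 8, "delta_pos": [0, 0, -8], "angular": [0, 0, 0]}
    - {"fingers": 8, "delta_pos": [0, 0, -25], "angular": [0, 0, 0]}
    - {"fingers": 8, "delta_pos": [0, 0, -50], "angular": [0, 0, 0]}
    - {"fingers": 8, "delta_pos": [0, 0, -80], "angular": [0, 0, 0]}
    - {"fingers": 8, "delta_pos": [0, 0, -110], "angular": [0, 0, 0]}
    - {"fingers": 8, "delta_pos": [-10, 15, -140], "angular": [0, 0, 2]}
    - {"fingers": 8, "delta_pos": [-25, 36, -170], "angular": [0, 0, 4]}
    - {"fingers": 8, "delta_pos": [-45, 65, -200], "angular": [0, 0, 6]}
    - {"fingers": 8, "delta_pos": [-65, 94, -225], "angular": [0, 0, 8]}
    - {"fingers": 8, "delta_pos": [-86, 124, -245], "angular": [0, 0, 10]}

```text
clock: 4.05
tool_pos: [0.5816, -0.104, 0.2815]
orientation: [-180.0, 0.1, -165.0]
force: [0.8, 0.3, -3.7]
opening: 0.0118
gripper_force: 30.0
```

Call:
apply_moves:
  deltas:
    - {"fingers": 8, "delta_pos": [-16, 36, 0], "angular": [0, 0, 2]}
    - {"fingers": 8, "delta_pos": [-34, 74, 0], "angular": [0, 0, 4]}
    - {"fingers": 8, "delta_pos": [-54, 117, 0], "angular": [0, 0, 6]}
    - {"fingers": 8, "delta_pos": [-74, 160, 0], "angular": [0, 0, 8]}
    - {"fingers": 8, "delta_pos": [-94, 203, 0], "angular": [0, 0, 10]}
    - {"fingers": 8, "delta_pos": [-114, 246, 0], "angular": [0, 0, 12]}
    - {"fingers": 8, "delta_pos": [-132, 286, 0], "angular": [0, 0, 13]}
    - {"fingers": 8, "delta_pos": [-147, 318, 0], "angular": [0, 0, 14]}
    - {"fingers": 8, "delta_pos": [-158, 342, 0], "angular": [0, 0, 15]}
    - {"fingers": 8, "delta_pos": [-163, 354, 0], "angular": [0, 0, 15]}

```text
clock: 5.05
tool_pos: [0.6461, 0.2815, 0.2785]
orientation: [-180.0, -0.1, -179.8]
force: [-0.5, -0.5, -4.3]
opening: 0.0119
gripper_force: 30.0
```

Call:
apply_moves:
  deltas:
    - {"fingers": 8, "delta_pos": [0, 0, 0], "angular": [0, 0, 0]}
    - {"fingers": 8, "delta_pos": [0, 0, 0], "angular": [0, 0, 0]}
    - {"fingers": 8, "delta_pos": [0, 0, 0], "angular": [0, 0, 0]}

```text
clock: 5.35
tool_pos: [0.6464, 0.2781, 0.2798]
orientation: [-180.0, -0.0, -179.9]
force: [0.6, -0.2, -3.6]
opening: 0.0118
gripper_force: 30.0
```

```bash
python3 - <<'E'
from h import *
o=ctrl.get_obs();T=T_tool(o);np.save('T3.npy',T);print(o['clock'],o['tool_pos'],o['orientation'],o['opening'],o['force'])
im=ctrl.snapshot('wrist');cv2.imwrite('pics/w3.png',im[:,:,::-1])
cv2.imwrite('pics/w3b.png',cv2.resize(im[0:190,140:380,::-1],None,fx=3.1,fy=3.1,interpolation=cv2.INTER_CUBIC))
E
```

```text
5.35 [0.6464 0.2781 0.2798] [-179.989    -0.0063 -179.8726] 0.011797733428240685 [ 0.5875 -0.2237 -3.5913]
```

View pics/w3b.png

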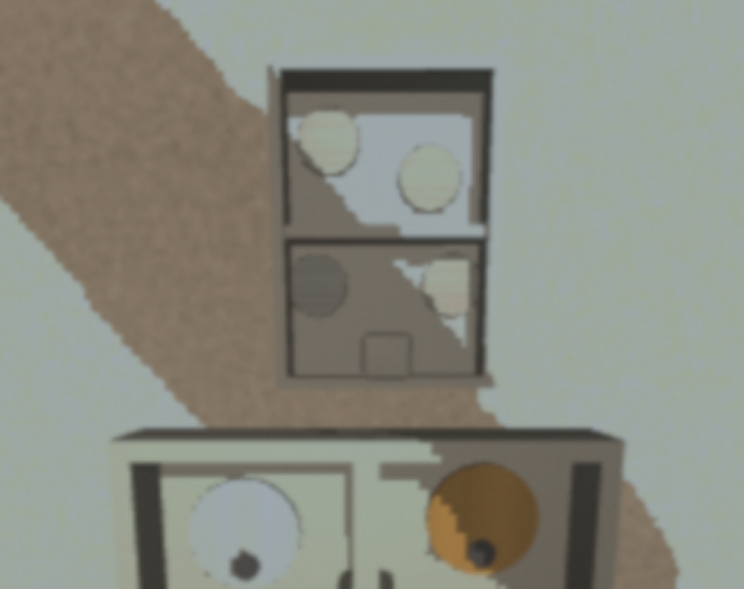

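The bottom tray is seen whole. Its inner rim corners are at about (281,70), (493,69), (483,377) and (291,377), and the key top spans (362–411, 332–378). The carried tray's rear rim is at y≈430–440, square to the view.

```bash
python3 - <<'E'
from h import *
T=np.load('T3.npy');w=cam('wrist',T);t=cam('top');s=cam('side')
f=lambda L:(np.array(L,float)+.5)/3.1-.5+[140,0]
r=plane(w,f([(281,70),(493,69),(485,377),(290,377)]),.04);print('inner',r,np.linalg.norm(np.roll(r,-1,0)-r,axis=1),r.mean(0))
ang=lambda e:np.degrees(np.arctan2(e[1],e[0]))
print('yaw',ang(r[3]-r[0]),ang(r[2]-r[1]),ang(r[0]-r[1])-90,ang(r[3]-r[2])-90)
k=plane(w,f([(362,332),(411,332),(411,378),(362,378)]),.066);print('key',k.mean(0),np.linalg.norm(np.diff(k,axis=0),axis=1))
kc=f([(386.5,355)])
print('key tri',tri((w,kc),(s,(191.5,309.5))),tri((w,kc),(t,(98.5,197))))
g=lambda x,y:((x+.5)/4-.5+170,(y-300+.5)/4-.5+293)
h=lambda x,y:((x+.5)/4-.5+60,(y+.5)/4-.5+185)
# outer corners from side view on z=.04
print('side outer', plane(s,[g(384,383),g(12,482),g(305,593)],.04))
print('top inner',plane(t,[h(105,45),h(257,45),h(257,272)],.04))
# carried tray rear corners, underside at
c=plane(w,f([(115,440),(623,440)]),.2798-.035+.028);print('carried rear rim',c,(np.linalg.inv(T)@np.c_[c,[1,1]].T).T)
E
```

```text
inner [[0.4663 0.2422 0.04  ]
 [0.4658 0.3271 0.04  ]
 [0.5856 0.3287 0.04  ]
 [0.5858 0.2433 0.04  ]] [0.085  0.1198 0.0854 0.1194] [0.5259 0.2853 0.04  ]
yaw 0.5251936655949343 0.7204515791913266 -179.62576243779355 -179.85902209655205
key [0.5762 0.2849 0.066 ] [0.0198 0.018  0.0201]
key tri (array([0.5756, 0.2846, 0.056 ]), np.float64(0.0008445748182409381)) (array([0.5767, 0.2845, 0.072 ]), np.float64(0.0005790519090842038))
side outer [[0.4585 0.2386 0.04  ]
 [0.5865 0.3351 0.04  ]
 [0.4557 0.3344 0.04  ]]
top inner [[0.584  0.3193 0.04  ]
 [0.5834 0.2443 0.04  ]
 [0.4717 0.2412 0.04  ]]
carried rear rim [[0.5899 0.2302 0.2728]
 [0.5897 0.3241 0.2728]] [[ 0.0566 -0.0478  0.007   1.    ]
 [ 0.0566  0.0461  0.007   1.    ]]
```

Bottom tray from the wrist view: centre (0.526, 0.2855), yaw 0.4°, inner size 119.6×85 mm, key 18×20 mm. All of this agrees with the text. The tray origin is about 7.8 mm ahead of the TCP. I'll move over it and come down to just above the rim.

Call:
apply_moves:
  deltas:
    - {"fingers": 8, "delta_pos": [12, 1, 0], "angular": [0, 0, 0]}
    - {"fingers": 8, "delta_pos": [32, 2, 10], "angular": [0, 0, 0]}
    - {"fingers": 8, "delta_pos": [57, 3, 25], "angular": [0, 0, -0.3]}
    - {"fingers": 8, "delta_pos": [82, 5, 45], "angular": [0, 0, -0.3]}
    - {"fingers": 8, "delta_pos": [105, 7, 65], "angular": [0, 0, -0.3]}
    - {"fingers": 8, "delta_pos": [120, 8, 90], "angular": [0, 0, -0.3]}
    - {"fingers": 8, "delta_pos": [128, 8, 115], "angular": [0, 0, -0.3]}
    - {"fingers": 8, "delta_pos": [128, 8, 135], "angular": [0, 0, -0.3]}
    - {"fingers": 8, "delta_pos": [128, 8, 148], "angular": [0, 0, -0.3]}
    - {"fingers": 8, "delta_pos": [128, 8, 150], "angular": [0, 0, -0.3]}

```text
clock: 6.4
tool_pos: [0.5177, 0.286, 0.1285]
orientation: [-179.9, -0.1, -179.6]
force: [-0.0, -0.1, -3.2]
opening: 0.0116
gripper_force: 30.0
```

Call:
apply_moves:
  deltas:
    - {"fingers": 8, "delta_pos": [0, 0, 12], "angular": [0, 0, 0]}
    - {"fingers": 8, "delta_pos": [0, 0, 27], "angular": [0, 0, 0]}
    - {"fingers": 8, "delta_pos": [0, 0, 38], "angular": [0, 0, 0]}
    - {"fingers": 8, "delta_pos": [0, 0, 43], "angular": [0, 0, 0]}
    - {"fingers": 8, "delta_pos": [0, 0, 43], "angular": [0, 0, 0]}
    - {"fingers": 8, "delta_pos": [0, 0, 43], "angular": [0, 0, 0]}
    - {"fingers": 8, "delta_pos": [0, 0, 43], "angular": [0, 0, 0]}

```text
clock: 7.1
tool_pos: [0.5189, 0.2873, 0.0873]
orientation: [180.0, 0.1, -179.5]
force: [0.6, -0.1, -3.5]
opening: 0.012
gripper_force: 30.0
```

```bash
python3 - <<'E'
from h import *
o=ctrl.get_obs();print(o['clock'],o['tool_pos'],o['orientation'],o['force'],o['moment'])
c=lambda im,u,v,w,h,s:cv2.convertScaleAbs(cv2.resize(im[v:v+h,u:u+w,::-1],(w*s,h*s),interpolation=cv2.INTER_CUBIC),alpha=1.4)
a=ctrl.snapshot('side');b=ctrl.snapshot('top');
cv2.imwrite('pics/s4.png',a[:,:,::-1]);cv2.imwrite('pics/t4.png',b[:,:,::-1])
cv2.imwrite('pics/c4.png',np.hstack([c(a,155,250,120,134,4),c(b,65,180,80,134,4)]))
E
```

```text
7.1 [0.5189 0.2873 0.0873] [ 179.955     0.0551 -179.5216] [ 0.6448 -0.0838 -3.5168] [ 0.0009 -0.0156 -0.0227]
```

View pics/c4.png

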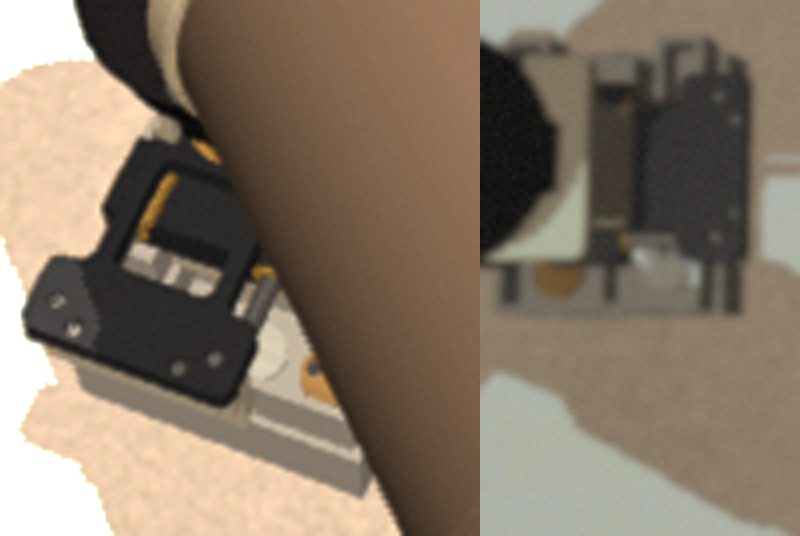

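The carried tray hovers over the bottom tray with the outlines roughly coincident, though the arm hides much of both. I'll go to about 2 mm above and check the rear edges with the wrist camera, which sees both rear faces.

Call:
apply_moves:
  deltas:
    - {"fingers": 8, "delta_pos": [0, 0, 4], "angular": [0, 0, 0]}
    - {"fingers": 8, "delta_pos": [0, 0, 8], "angular": [0, 0, 0]}
    - {"fingers": 8, "delta_pos": [0, 0, 10], "angular": [0, 0, 0]}
    - {"fingers": 8, "delta_pos": [0, 0, 10], "angular": [0, 0, 0]}
    - {"fingers": 8, "delta_pos": [0, 0, 10], "angular": [0, 0, 0]}

```text
clock: 7.7
tool_pos: [0.5185, 0.2869, 0.0764]
orientation: [-180.0, -0.0, -179.5]
force: [0.1, -0.3, -3.3]
opening: 0.0116
gripper_force: 30.0
```

```bash
python3 - <<'E'
from h import *
o=ctrl.get_obs();np.save('T5.npy',T_tool(o));print(o['clock'],o['tool_pos'],o['orientation'],o['force'],o['moment'])
a=ctrl.snapshot('wrist');cv2.imwrite('pics/w5.png',a[:,:,::-1])
im=a[110:235,165:350,::-1].copy()
l=cv2.cvtColor(im,cv2.COLOR_BGR2LAB);l[:,:,0]=cv2.createCLAHE(3,(2,2)).apply(l[:,:,0]);im=cv2.cvtColor(l,cv2.COLOR_LAB2BGR)
cv2.imwrite('pics/w5c.png',cv2.resize(im,None,fx=4.3,fy=4.3,interpolation=cv2.INTER_CUBIC))
E
```

```text
7.7 [0.5185 0.2869 0.0764] [-179.9844   -0.0121 -179.5333] [ 0.0904 -0.2908 -3.3347] [-0.0007 -0.042   0.034 ]
```

View pics/w5c.png

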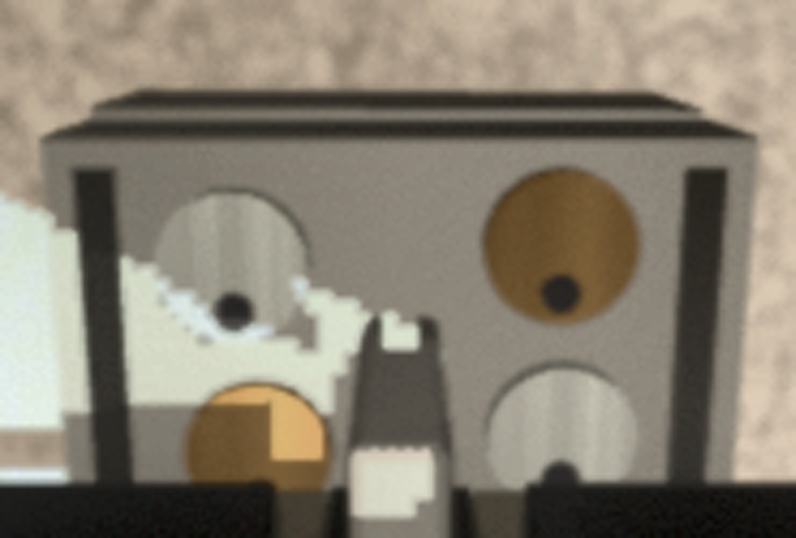

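Rear edges, from bottom to top of the image: upper rim y≈138 (x 42–757), upper underside edge y≈121, bottom-tray rim y≈109 (x 92–703), base y≈93 (x 143–650). A light strip of the lower rim sticks out, so I'll quantify it.

```bash
python3 - <<'E'
from h import *
T=np.load('T5.npy');w=cam('wrist',T)
f=lambda L:(np.array(L,float)+.5)/4.3-.5+[165,110]
z0=T[2,3]-.035
for n,L,z in(('up rim',[(42,138),(757,138)],z0+.028),('up under',[(85,121.5),(712,121.5)],z0),('low rim',[(92,109),(703,109)],.04),('low base',[(143,92.5),(650,92.5)],0.)):
    p=plane(w,f(L),z);print(n,p,p.mean(0),p[1,1]-p[0,1])
# column profile for edges
g=cv2.cvtColor(cv2.imread('pics/w5.png'),cv2.COLOR_BGR2GRAY)
print(g[128:146,230:260].mean(1).round(0)); print(g[128:146,280:310].mean(1).round(0))
E
```

```text
up rim [[0.4623 0.2373 0.0694]
 [0.4615 0.3326 0.0694]] [0.4619 0.2849 0.0694] 0.09529481199985224
up under [[0.4626 0.236  0.0414]
 [0.4618 0.3334 0.0414]] [0.4622 0.2847 0.0414] 0.0974210046310301
low rim [[0.4608 0.2369 0.04  ]
 [0.46   0.3322 0.04  ]] [0.4604 0.2846 0.04  ] 0.09536525338724344
low base [[0.4608 0.2367 0.    ]
 [0.46   0.3318 0.    ]] [0.4604 0.2843 0.    ] 0.09509868825813461
[127. 126. 120.  97.  71.  64.  74.  99. 115. 109.  79.  64.  64.  75.
 101. 115. 118. 118.]
[126. 125. 122. 105.  76.  64.  70.  91. 110. 106.  77.  63.  63.  74.
  99. 112. 115. 115.]
```

The upper tray is 1.7 mm too far forward and 0.4 mm to +y, with yaw matched. I'll correct that and lower slowly.

Call:
apply_moves:
  deltas:
    - {"fingers": 8, "delta_pos": [1.7, -0.4, 0], "angular": [0, 0, 0]}
    - {"fingers": 8, "delta_pos": [1.7, -0.4, 0], "angular": [0, 0, 0]}
    - {"fingers": 8, "delta_pos": [1.7, -0.4, 0], "angular": [0, 0, 0]}
    - {"fingers": 8, "delta_pos": [1.7, -0.4, 0.4], "angular": [0, 0, 0]}
    - {"fingers": 8, "delta_pos": [1.7, -0.4, 0.8], "angular": [0, 0, 0]}
    - {"fingers": 8, "delta_pos": [1.7, -0.4, 1.2], "angular": [0, 0, 0]}
    - {"fingers": 8, "delta_pos": [1.7, -0.4, 1.5], "angular": [0, 0, 0]}
    - {"fingers": 8, "delta_pos": [1.7, -0.4, 1.5], "angular": [0, 0, 0]}

```text
clock: 8.55
tool_pos: [0.5167, 0.2865, 0.075]
orientation: [-180.0, -0.0, -179.5]
force: [-0.3, 0.1, -3.6]
opening: 0.012
gripper_force: 30.0
```

```bash
python3 - <<'E'
from h import *
o=ctrl.get_obs();print(o['clock'],o['tool_pos'],o['orientation'],o['force'],o['moment'])
a=ctrl.snapshot('wrist');cv2.imwrite('pics/w6.png',a[:,:,::-1])
g=cv2.cvtColor(a,cv2.COLOR_RGB2GRAY)
print(g[128:146,230:260].mean(1).round(0)); print(g[128:146,280:310].mean(1).round(0))
E
```

```text
8.55 [0.5167 0.2865 0.075 ] [-179.9945   -0.0068 -179.5325] [-0.3392  0.0833 -3.6396] [-0.052   0.0113 -0.0116]
[129. 128. 128. 127. 122. 106.  76.  63.  63.  62.  62.  62.  64.  75.
 101. 115. 118. 118.]
[126. 126. 126. 126. 125. 115.  81.  63.  62.  62.  62.  62.  63.  74.
  99. 112. 115. 115.]
```

Call:
apply_moves:
  deltas:
    - {"fingers": 8, "delta_pos": [0, 0, 0.3], "angular": [0, 0, 0]}
    - {"fingers": 8, "delta_pos": [0, 0, 0.6], "angular": [0, 0, 0]}
    - {"fingers": 8, "delta_pos": [0, 0, 0.6], "angular": [0, 0, 0]}

```text
clock: 8.9
tool_pos: [0.5168, 0.2865, 0.0746]
orientation: [180.0, 0.0, -179.5]
force: [0.1, -0.8, -2.5]
opening: 0.0121
gripper_force: 30.0
```

Call:
apply_moves:
  deltas:
    - {"fingers": 8, "delta_pos": [0, 0, 0.3], "angular": [0, 0, 0]}
    - {"fingers": 8, "delta_pos": [0, 0, 0.6], "angular": [0, 0, 0]}
    - {"fingers": 8, "delta_pos": [0, 0, 0.6], "angular": [0, 0, 0]}

```text
clock: 9.2
tool_pos: [0.5168, 0.2865, 0.0745]
orientation: [180.0, 0.0, -179.5]
force: [-3.4, -1.8, 4.8]
opening: 0.0118
gripper_force: 30.0
```

```bash
python3 - <<'E'
from h import *
o=ctrl.get_obs();T=T_tool(o);print(o['tool_pos'],o['orientation'],o['force'],o['moment'])
w=cam('wrist',T);a=ctrl.snapshot('wrist');cv2.imwrite('pics/w7.png',a[:,:,::-1])
g=cv2.cvtColor(a,cv2.COLOR_RGB2GRAY).astype(float)
for u in(210,245,295,310):
    p=g[126:150,u-8:u+8].mean(1);d=np.diff(p)
    x=lambda s,th=93:[126+i+(p[i]-th)/(p[i]-p[i+1]) for i in range(23) if (p[i]-th)*(p[i+1]-th)<0 and s*d[i]>0]
    b,r=x(-1),x(1);print(u,b,r, 'base x',plane(w,[(u,b[0])],0.)[0],'up rim x',plane(w,[(u,r[-1])],.068)[0])
E
```

```text
[0.5168 0.2865 0.0745] [ 179.9957    0.0181 -179.5191] [-3.3506 -1.8042  4.8419] [-0.4694  1.1424 -0.0073]
210 [np.float64(133.21634615384616)] [np.float64(141.6867469879518)] base x [0.4606 0.2464 0.    ] up rim x [0.4604 0.2574 0.068 ]
245 [np.float64(133.41772151898735)] [np.float64(141.68321513002365)] base x [0.4605 0.2745 0.    ] up rim x [0.4603 0.2774 0.068 ]
295 [np.float64(133.6390423572744)] [np.float64(141.7752525252525)] base x [0.4604 0.3146 0.    ] up rim x [0.4601 0.306  0.068 ]
310 [np.float64(133.65217391304347)] [np.float64(141.81151832460733)] base x [0.4603 0.3266 0.    ] up rim x [0.46   0.3145 0.068 ]
```

Aligned to 0.3 mm and in contact. I'll unload slightly, then release and retreat.

Call:
apply_moves:
  deltas:
    - {"fingers": 8, "delta_pos": [0, 0, -0.3], "angular": [0, 0, 0]}
    - {"fingers": 8, "delta_pos": [0, 0, -0.3], "angular": [0, 0, 0]}
    - {"fingers": 25, "delta_pos": [0, 0, -0.3], "angular": [0, 0, 0]}
    - {"fingers": 40, "delta_pos": [0, 0, -0.3], "angular": [0, 0, 0]}
    - {"fingers": 50, "delta_pos": [0, 0, -0.3], "angular": [0, 0, 0]}
    - {"fingers": 50, "delta_pos": [0, 0, -0.3], "angular": [0, 0, 0]}
    - {"fingers": 50, "delta_pos": [0, 0, -10], "angular": [0, 0, 0]}
    - {"fingers": 50, "delta_pos": [0, 0, -30], "angular": [0, 0, 0]}
    - {"fingers": 50, "delta_pos": [0, 0, -60], "angular": [0, 0, 0]}
    - {"fingers": 50, "delta_pos": [0, 0, -100], "angular": [0, 0, 0]}

```text
clock: 10.25
tool_pos: [0.516, 0.2858, 0.1742]
orientation: [-179.9, -0.1, -179.5]
force: [1.1, 1.1, -0.2]
opening: 0.05
gripper_force: 0.0
```

Call:
apply_moves:
  deltas:
    - {"fingers": 50, "delta_pos": [0, 0, -40], "angular": [0, 0, 0]}
    - {"fingers": 50, "delta_pos": [0, -40, -60], "angular": [0, 0, 0]}
    - {"fingers": 50, "delta_pos": [0, -80, -60], "angular": [0, 0, 0]}
    - {"fingers": 50, "delta_pos": [0, -120, -60], "angular": [0, 0, 0]}
    - {"fingers": 50, "delta_pos": [0, -160, -60], "angular": [0, 0, 0]}
    - {"fingers": 50, "delta_pos": [0, -200, -60], "angular": [0, 0, 0]}
    - {"fingers": 50, "delta_pos": [0, -240, -60], "angular": [0, 0, 0]}
    - {"fingers": 50, "delta_pos": [0, -240, -60], "angular": [0, 0, 0]}
    - {"fingers": 50, "delta_pos": [0, -240, -60], "angular": [0, 0, 0]}

```text
clock: 11.15
tool_pos: [0.5188, 0.0457, 0.2347]
orientation: [180.0, 0.1, -179.7]
force: [-0.4, 0.1, 0.2]
opening: 0.05
gripper_force: 0.0
```

```bash
python3 - <<'E'
from h import *
o=ctrl.get_obs();print(o['clock'],o['tool_pos'],o['force'],o['opening'])
c=lambda im,u,v,w,h,s:cv2.convertScaleAbs(cv2.resize(im[v:v+h,u:u+w,::-1],(w*s,h*s),interpolation=cv2.INTER_CUBIC),alpha=1.3)
a=ctrl.snapshot('side');b=ctrl.snapshot('top');
cv2.imwrite('pics/c8.png',np.hstack([c(a,160,255,105,125,4),c(b,60,170,90,125,4)]))
# plain tray unmoved check (top)
b0=cv2.imread('pics/top0.png')[:,:,::-1];print(ctrl.get_obs()['clock'])
E
```

```text
11.15 [0.5188 0.0457 0.2347] [-0.411   0.1426  0.1503] 0.05003755190783958
11.25
```

View pics/c8.png

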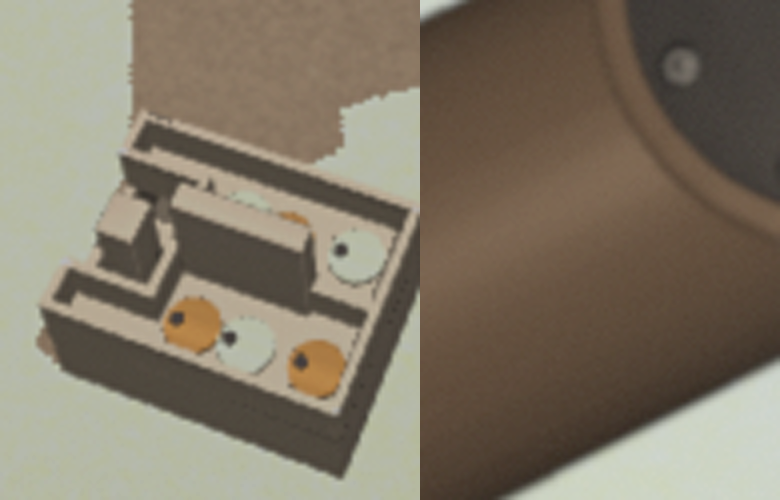

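The side view shows the tray flat on the rim, the key centred in the notch at about (125,225), and the long wall faces flush at (200,400). The top camera is hidden by the arm. Handing in.

```bash
python3 -c "
from plant import ctrl
print(ctrl.close_job())"
```

```text
the job is handed in; nothing more can be done
None
```

The notched tray is stacked flat on the bottom tray with the notch over the key; its rear edge was within about 0.3 mm of the bottom tray's just before release, and the job was handed in at about 11 s, though I did not re-image the plain tray, which nothing should have touched.

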